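# Load the sampler tray with the bottle row reversed

### The arm

A 7-joint arm with a two-finger parallel gripper is mounted at the origin on the work surface. World frame = base frame: x ahead of the robot, y to its left, z up, the work surface at z = 0. Lengths are in m, angles in rad, forces in N, time in s.
With the tool pointing down it reaches from about 0.35 to 0.9 m from the base axis. Payload 8.1 kg.
Tool frame: the origin (TCP) lies at the very end of the fingers, on their centre line; the grasp point (between the pads) lies 19 mm behind it; z points along the fingers, x is the direction in which the jaws open and shut, and the axes are right-handed (so a half turn about z gives the same grasp; the last joint's range is limited). The gripper opens to 92 mm and grips with 3 to 60 N. Pads are 19 mm wide; open, the fingers measure 130 mm over their backs; the gripper's body (75 mm by 190 mm) begins 47 mm behind the grasp point.
Start: joints at [-1.246, 0.434, 0.025, 1.573, -0.012, 1.134, -0.075], TCP at [0.259, 0.569, 0.204] pointing down, gripper open.
Joint ranges: [-2.62, 2.62], [-0.44, 2.09], [-1.27, 1.32], [0.08, 2.57], [-1.32, 4.46], [0.12, 2], [-2.74, 2.74]. Speed limits (rad/s): [2.22, 2.22, 3.01, 3.01, 3.14, 3.14, 3.14].

### API

Orientations are given as a rotation vector (axis times angle).
In Python, from cell import status, viewer, arm gives the robot as it stands.
- The arm moves only by the tool jog_arm, never from a script. Its argument "commands" is text: rows parted by semicolons, each of 7 numbers parted by spaces: the closure, from -1 (fully open) to 1 (shut), then the shift along the world's x, y, z normalised to -1 to 1, where 1 is 0.3 m, then the turn, a rotation vector about the world's x, y, z normalised to -1 to 1, where 1 is 2 pi rad. In form: jaw dx dy dz wx wy wz; .... A call has exactly 5 rows; each row shifts and turns the commanded pose from where the row before left it; what a row does not reach is not made up. A row lasts 1/10 s, in which the tool goes at most 50 mm and 8.59 degrees, less where a joint would pass 70% of its speed; a pose out of reach is approached as far as the arm can. A call with a number of a shift or a turn outside -1 to 1 is refused whole. A call with a gripper value outside its range is refused whole. The fingers move at their own pace and stop on an object; "force" is the grip in N (left out, the last holds). Time passes only in rows, so rows that do not move let the fingers close, or fill a call up. It gives the time, the measured TCP pose, the force and the opening at its end, in the units of the state.
- status.observe(): the state, without advancing time (a new reading comes with each control period).
- viewer.get_image(name): name is "side" or "top" or "wrist"; returns a dict with "pixels" (420x560x3 uint8, red, green, blue), "z_map" (420x560 float32, m along the optical axis (not along the pixel's ray), 0 where there is no reading), "camera_matrix" (3x3 intrinsics, pixels), "R" (3x3) and "t" (3): a world point X has camera coordinates R X + t. Camera axes: x right, y down, z forward; pixel columns grow to the right and rows downward; lengths in m; the calibration is good to about 2 mm. A picture is of the moment at which its call begins.
- arm.sign_off(): hands the job in, once; it reports no verdict.
The state is a dict: "clock": time; "joints": joint angles; "dq": joint speeds; "joint_efforts": joint torques, N m; "position": TCP position; "ee_rot": TCP orientation; "force": force on the tool from outside, world axes, zero at the start; "ft_torque": the same for the moment, N m; "width": opening from 0.0 (shut) to 1.0 (fully open).
Only numpy, scipy, OpenCV 4.12 (cv2) and the standard library are available. Lean on these libraries where they do the work, as an engineer would, in place of code of your own. Each camera call takes 0.05 s, during which the arm holds its last target. There are 200 camera calls.

### The job

Move the four sample bottles from their coloured holders into the sampler tray, one to a lane and in reverse order: as seen from the robot, the bottle at the left end of the row goes into the right-hand lane of the tray, the second from the left into the second lane from the right, and so on. The short blue-capped bottle must stand squarely on the black spacer disc, so lay the spacer flat in that bottle's lane first. Every bottle ends upright, centred on the white mark of its lane; do not tip any bottle over, and leave the beaker, the wash bottle and the timer where they are.

Things in the scene. Friction and masses are not known exactly. Their poses are not given: they have to be found in the camera images.
- bottle_red_mid (a point): tall sample bottle: amber glass with a paper label and a RED screw cap, 90 mm high; body 36 mm diameter up to 62 mm above its foot, cap 30 mm diameter in its top 22 mm. The point is its centre, half-way up (45 mm above its foot); its z axis points up.
- bottle_yellow_mid (a point): tall sample bottle: amber glass with a paper label and a YELLOW screw cap, 90 mm high; body 36 mm diameter up to 62 mm above its foot, cap 30 mm diameter in its top 22 mm. The point is its centre, half-way up (45 mm above its foot); its z axis points up.
- bottle_green_mid (a point): tall sample bottle: amber glass with a paper label and a GREEN screw cap, 90 mm high; body 36 mm diameter up to 62 mm above its foot, cap 30 mm diameter in its top 22 mm. The point is its centre, half-way up (45 mm above its foot); its z axis points up.
- bottle_blue_mid (a point): the short bottle: amber glass with a paper label and a BLUE screw cap, 65 mm high; body 36 mm diameter up to 37 mm above its foot, cap 30 mm diameter in its top 22 mm. The point is its centre, half-way up (32.5 mm above its foot); its z axis points up.
- holder_red: fixed red plastic base, 56 x 56 x 6 mm, on the rail, under the red-capped bottle at the start; four steel pins 10 mm high at its corners. Origin: centre of its underside, so that the bottle's foot starts 6 mm above it. Axes as the rail's. Never moves.
- holder_yellow: fixed yellow plastic base, 56 x 56 x 6 mm, on the rail, under the yellow-capped bottle at the start; four steel pins 10 mm high at its corners. Origin: centre of its underside, so that the bottle's foot starts 6 mm above it. Axes as the rail's. Never moves.
- holder_green: fixed green plastic base, 56 x 56 x 6 mm, on the rail, under the green-capped bottle at the start; four steel pins 10 mm high at its corners. Origin: centre of its underside, so that the bottle's foot starts 6 mm above it. Axes as the rail's. Never moves.
- rail: fixed white rail, 90 (x) x 256 (y) x 10 mm, on which the row stands: four coloured holders at y +90, +30, -30, -90 mm in random order, the red, yellow and green ones listed and a blue one, alike, under the blue-capped bottle. Origin: centre of the underside; x away from the robot, y to the row's left end as seen from the robot. The bottles' feet start 16 mm above the origin.
- tray: fixed dark steel tray, 120 (x) x 248 (y) mm, left or right of the row. Origin: centre of the underside; x away from the robot, y to the left end seen from the robot. Four lanes centred at x 0, y +90, +30, -30, -90 mm, each with a white mark (50 mm dia.). Lane floor 6 mm above origin; lanes 56 mm wide between dividers 4 thick, 90 long, 14 above the floor; lips at x -58, +58 are 4 above the floor.
- spacer_mid (a point): loose black plastic spacer disc lying flat on the bench, 44 mm diameter, 25 mm high; the point is its centre, half-way up (12.5 mm above its foot). With the short bottle on it, that bottle's cap is level with the others.

How it is judged:
By the outcome, as a careful person would: the job done as asked, in the order asked, and still so for the second after the job is handed in, with the robot touching nothing.
It also fails if it takes over 134 s, if anything falls off the work surface, if the arm or the gripper's body presses on something with over 40 N, if the wrist force passes 120 N, or if a joint passes its speed limit or range.

## Working session

There is one attempt and no reset: what is moved stays moved. The work goes in short steps, Python scripts to look and compute and a tool call to move; the robot and the scene stay as the last step left them, time stands still between calls to the robot, and variables do not carry over. Pictures are saved under pics/ and viewed, about 12 in all and at most 16, crops included, and the job is handed in when it is done.

Besides the shell and the picture viewer there is one more tool, called after "Call:" as name(argument=value, ...), one argument or row to a line, values as JSON. jog_arm: Moves the arm, as the interface text tells. Scaled input: -1 to 1 covers 0.3 m each way for a shift and 2 pi rad each way for a turn. Its arguments: {"type":"object","properties":{"commands":{"type":"string"},"force":{"type":"number"}},"required":["commands"]}

```bash
mkdir -p pics; cat > h.py <<'E'
import numpy as np,cv2
from cell import status,viewer,arm
def shot(n,f=None):
    im=viewer.get_image(n)
    if f: cv2.imwrite('pics/'+f,im['pixels'][:,:,::-1])
    return im
def cloud(im):
    K=np.array(im['camera_matrix']);z=im['z_map'];v,u=np.mgrid[:z.shape[0],:z.shape[1]]
    c=np.stack([(u-K[0,2])/K[0,0]*z,(v-K[1,2])/K[1,1]*z,z],-1)
    w=(c-np.array(im['t']))@np.array(im['R'])
    w[z==0]=np.nan
    return w
def ray(im,u,v,h):
    K=np.array(im['camera_matrix']);R=np.array(im['R']);t=np.array(im['t'])
    d=R.T@np.linalg.solve(K,[u,v,1.]);o=-R.T@t
    return o+d*(h-o[2])/d[2]
def st():
    s=status.observe();print({k:np.round(v,3).tolist() for k,v in s.items()})
E
python3 - <<'E'
from h import *
st()
a=shot('top','top0.png');b=shot('side','side0.png')
np.savez('top0.npz',**{k:np.array(v) for k,v in a.items()})
np.savez('side0.npz',**{k:np.array(v) for k,v in b.items()})
print(a['camera_matrix'],a['R'],a['t'])
E
```

```text
{'clock': 0.0, 'joints': [-1.246, 0.435, 0.025, 1.574, -0.012, 1.134, -0.075], 'dq': [-0.0, -0.0, 0.0, -0.002, 0.001, -0.0, 0.001], 'joint_efforts': [0.001, -66.786, 0.985, -31.445, -0.061, 0.043, 0.0], 'position': [0.259, 0.568, 0.203], 'ee_rot': [2.642, 1.699, -0.002], 'force': [0.532, -0.143, -1.002], 'ft_torque': [-0.004, -0.003, 0.001], 'width': 1.0}
[[519.13333737   0.         268.82968921]
 [  0.         519.13333737 207.21039041]
 [  0.           0.           1.        ]] [[ 0.01742818 -0.99984748 -0.00112973]
 [-0.99670629 -0.0172839  -0.0792328 ]
 [ 0.07920119  0.0025069  -0.9968555 ]] [-0.00274539  0.55262196  1.1926663 ]
```

View pics/top0.png

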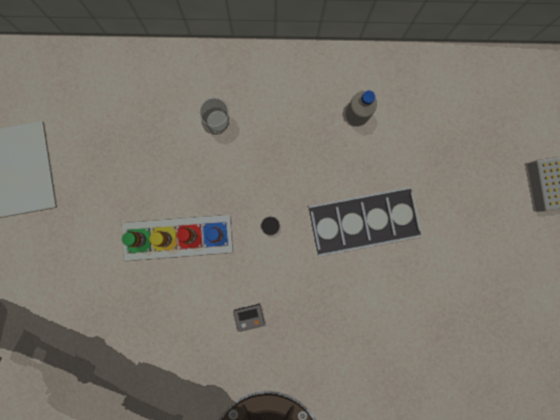

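View pics/side0.png

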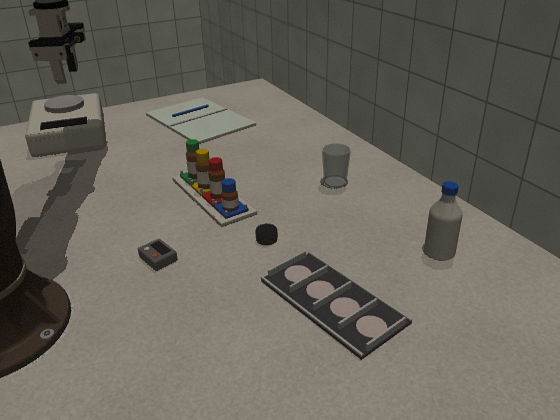

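The top view has +x up and +y to the left. The row, left to right, is green (135,238), yellow (163,238), red (189,236), blue (215,234). The spacer is at (270,226), the tray marks run from (327,228) to (402,215), and the timer is at (249,317). So the lanes are green → -90, yellow → -30, red → +30, and spacer with blue → +90.

```bash
cat > m.py <<'E'
from h import *
a=dict(np.load('top0.npz'));P=a['pixels'];hsv=cv2.cvtColor(P,cv2.COLOR_RGB2HSV)
def blobs(m,lo,hi,h,name,box):
    m=m.astype(np.uint8);M=np.zeros_like(m);x0,y0,x1,y1=box;M[y0:y1,x0:x1]=m[y0:y1,x0:x1]
    for c in cv2.findContours(M,cv2.RETR_EXTERNAL,cv2.CHAIN_APPROX_NONE)[0]:
        A=cv2.contourArea(c)
        if lo<A<hi:
            (u,v),r=cv2.minEnclosingCircle(c);e=cv2.moments(c);u2,v2=e['m10']/e['m00'],e['m01']/e['m00']
            print(name,A,round(u2,1),round(v2,1),np.round(ray(a,u2,v2,h),4))
w=(hsv[...,1]<60)&(hsv[...,2]>125)
blobs(w,200,1000,.006,'mark',(300,180,430,260))
blobs(hsv[...,2]<50,80,600,.022,'spacer',(250,205,292,245))
x=cloud(a)
# caps by depth
for n,b in dict(green=(120,225,147,252),yellow=(150,225,176,252),red=(177,222,202,250),blue=(203,220,230,250)).items():
    q=x[b[1]:b[3],b[0]:b[2]].reshape(-1,3);q=q[~np.isnan(q[:,2])]
    zt=np.percentile(q[:,2],98);s=q[q[:,2]>zt-.008];mm=(s.min(0)+s.max(0))/2
    print(n,'ztop',zt.round(4),len(s),mm.round(4),s.mean(0).round(4))
q=x[210:245,255:288].reshape(-1,3);s=q[q[:,2]>.015];print('sp depth',s[:,2].max(),((s.min(0)+s.max(0))/2).round(4),s.mean(0).round(4))
# rail & tray rect
r=(hsv[...,1]<45)&(hsv[...,2]>140)
M=np.zeros(r.shape,np.uint8);M[205:270,112:240]=r[205:270,112:240]
c=np.vstack(cv2.findContours(M,0,1)[0]);bx=cv2.boxPoints(cv2.minAreaRect(c));print('rail',[ray(a,u,v,.01).round(3)[:2].tolist() for u,v in bx])
# holders
for n,(lo,hi) in dict(green=((45,100,30),(85,255,255)),yellow=((20,120,60),(34,255,255)),blue=((100,120,40),(125,255,255))).items():
    m=cv2.inRange(hsv,lo,hi);m[:, :110]=0;m[:200]=0;m[270:]=0
    bx=cv2.boxPoints(cv2.minAreaRect(cv2.findNonZero(m)));print('hold',n,[ray(a,u,v,.016).round(3)[:2].tolist() for u,v in bx])
E
python3 m.py
```

```text
spacer 193.0 269.9 225.4 [0.51   0.0037 0.022 ]
green ztop 0.1093 144 [0.4715 0.3114 0.1067] [0.4717 0.311  0.1066]
yellow ztop 0.1087 150 [0.4737 0.2501 0.106 ] [0.4738 0.25   0.1061]
red ztop 0.1087 145 [0.4832 0.1918 0.1066] [0.4827 0.1923 0.1061]
blue ztop 0.0838 140 [0.4862 0.1318 0.0814] [0.4859 0.1317 0.0812]
sp depth 0.03307693529233083 [0.5087 0.0034 0.0245] [0.5093 0.0043 0.0252]
rail [[0.526, 0.352], [0.539, 0.1], [0.439, 0.095], [0.426, 0.344]]
hold green [[0.492, 0.352], [0.5, 0.288], [0.447, 0.281], [0.44, 0.345]]
hold yellow [[0.495, 0.332], [0.604, -0.673], [0.55, -0.677], [0.441, 0.325]]
hold blue [[0.511, 0.162], [0.516, 0.109], [0.464, 0.104], [0.459, 0.156]]
```

```bash
cat >> m.py <<'E'
print('---')
g=P.mean(2);print(P[228,327],P[228,340],P[230,300])
blobs(cv2.morphologyEx(((g>110)).astype(np.uint8),cv2.MORPH_OPEN,np.ones((7,7))),150,900,.006,'mark',(306,186,424,258))
b=dict(np.load('side0.npz'));a=b;P=b['pixels'];g=P.mean(2);print(P[273,298])
blobs(cv2.morphologyEx(((g>100)).astype(np.uint8),cv2.MORPH_OPEN,np.ones((7,7))),150,900,.006,'mark',(270,258,395,342))
E
python3 m.py | sed -n '/---/,$p'
```

```text
---
[139 143 139] [110 112 116] [139 132 121]
[139 128 118]
mark 478.5 371.3 326.0 [ 0.547  -0.3079  0.006 ]
mark 403.5 344.3 306.9 [ 0.5344 -0.2487  0.006 ]
mark 346.5 319.5 289.2 [ 0.5218 -0.1891  0.006 ]
mark 281.5 296.8 273.1 [ 0.5092 -0.13    0.006 ]
```

Call:
jog_arm(
  commands="-1 0.0556 -0.1256 0 0 0 -0.01486;-1 0.0556 -0.1256 0 0 0 -0.01486;-1 0.0556 -0.1256 0 0 0 -0.01486;-1 0.0556 -0.1256 0 0 0 -0.01486;-1 0.0556 -0.1256 0 0 0 -0.01486",
  force=20,
)

```text
clock: 0.6
position: [0.343, 0.3785, 0.2037]
ee_rot: [2.966, 1.036, -0.001]
force: [1.5, 0.8, 1.0]
width: 0.999
```

Call:
jog_arm(
  commands="-1 0.0556 -0.1256 0 0 0 -0.01486;-1 0.0556 -0.1256 0 0 0 -0.01486;-1 0.0556 -0.1256 0 0 0 -0.01486;-1 0.0556 -0.1256 0 0 0 -0.01486;-1 0.0556 -0.1256 0 0 0 -0.01486",
)

```text
clock: 1.1
position: [0.4263, 0.1902, 0.2039]
ee_rot: [-3.125, -0.322, 0.0]
force: [0.9, -0.0, -0.4]
width: 1.001
```

Call:
jog_arm(
  commands="-1 0.0556 -0.1256 0 0 0 0;-1 0.0556 -0.1256 0 0 0 0;-1 0.0556 -0.1256 0 0 0 0;-1 0.0556 -0.1256 0 0 0 0;-1 0.0556 -0.1256 0 0 0 0",
)

```text
clock: 1.6
position: [0.5097, 0.002, 0.2038]
ee_rot: [-3.124, -0.329, 0.0]
force: [0.8, -0.0, -0.4]
width: 1.0
```

```bash
python3 - <<'E'
from h import *
st()
a=shot('wrist','w1.png');np.savez('w1.npz',**{k:np.array(v) for k,v in a.items()})
E
```

```text
{'clock': 1.6, 'joints': [-0.5, 0.255, 0.489, 1.879, -0.138, 1.04, 0.255], 'dq': [0.709, 0.293, 0.203, -0.329, -0.198, 0.094, 0.972], 'joint_efforts': [-4.548, -49.859, 4.511, -27.441, 0.571, 0.06, -2.016], 'position': [0.51, 0.002, 0.204], 'ee_rot': [-3.124, -0.329, 0.0], 'force': [0.754, -0.005, -0.417], 'ft_torque': [-0.041, -0.006, 0.007], 'width': 1.0}
```

View pics/w1.png

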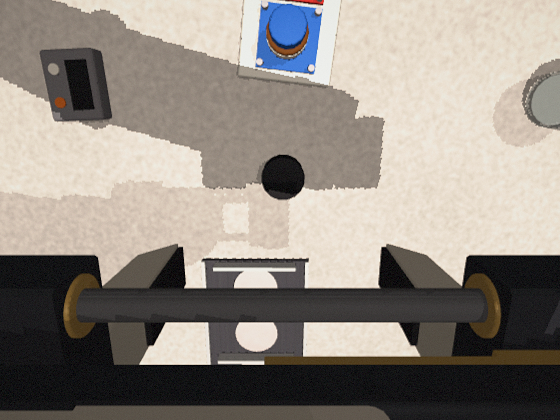

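The wrist view has up ≈ +y and right ≈ +x. The spacer is at (283,177), the blue bottle at (287,30), and the first two lane marks at about (256,280) and (256,335). I'll measure the spacer here by ray casting.

```bash
python3 - <<'E'
from h import *
a=dict(np.load('w1.npz'));g=a['pixels'].max(2)
M=np.zeros(g.shape,np.uint8);M[145:210,250:315]=g[145:210,250:315]<40
c=max(cv2.findContours(M,0,1)[0],key=cv2.contourArea);(u,v),r=cv2.minEnclosingCircle(c);e=cv2.moments(c)
print(u,v,r,ray(a,u,v,.02),ray(a,e['m10']/e['m00'],e['m01']/e['m00'],.025),ray(a,e['m10']/e['m00'],e['m01']/e['m00'],.0125))
print(-a['R'].T@a['t'])
x=cloud(a)
q=x[140:215,245:320].reshape(-1,3);s=q[q[:,2]>.018];print(np.median(s[:,2]),((s.min(0)+s.max(0))/2).round(4),s.mean(0).round(4))
t=dict(np.load('top0.npz'))
# top view marks: hough on crop
gg=cv2.cvtColor(t['pixels'],cv2.COLOR_RGB2GRAY)[185:260,305:425];gg=cv2.resize(gg,None,fx=4,fy=4,interpolation=cv2.INTER_CUBIC)
C=cv2.HoughCircles(gg,cv2.HOUGH_GRADIENT,1,60,param1=100,param2=18,minRadius=36,maxRadius=54)
for u,v,r in C[0]: print('mark',r,ray(t,(u+.5)/4-.5+305,(v+.5)/4-.5+185,.006))
E
```

```text
282.875732421875 176.34954833984375 21.899309158325195 [0.50980175 0.00305488 0.02      ] [0.50929993 0.00545205 0.025     ] [0.50985079 0.00306896 0.0125    ]
[0.49348767 0.07385825 0.38381004]
0.024190515348574634 [0.5098 0.0014 0.0225] [0.5096 0.0017 0.0242]
mark 42.3 [ 0.53148937 -0.24884308  0.006     ]
mark 43.3 [ 0.54377927 -0.3079937   0.006     ]
mark 42.9 [ 0.51921596 -0.18977183  0.006     ]
mark 43.8 [ 0.50698981 -0.13255125  0.006     ]
```

Call:
jog_arm(
  commands="-1 0 0 -0.15 0 0 0;-1 0.001 -0.003 -0.15 0 0 0;-1 0 0 -0.15 0 0 0;-1 0 0 -0.12 0 0 0;-1 0 0 -0.08 0 0 0",
)

```text
clock: 2.15
position: [0.5081, 0.0027, 0.0063]
ee_rot: [3.124, 0.328, -0.005]
force: [0.2, 0.9, 0.5]
width: 0.998
```

Call:
jog_arm(
  commands="-1 0 0 0 0 0 0;-1 0 0 -0.01 0 0 0;-1 0 0 -0.005 0 0 0;0.3 0 0 0 0 0 0;0.3 0 0 0 0 0 0",
)

```text
clock: 2.65
position: [0.5105, 0.0028, 0.0054]
ee_rot: [-3.124, -0.328, -0.003]
force: [0.5, -0.0, -0.1]
width: 0.873
```

Call:
jog_arm(
  commands="1 0 0 0 0 0 0;1 0 0 0 0 0 0;1 0 0 0 0 0 0;1 0 0 0 0 0 0;1 0 0 0 0 0 0",
)

```text
clock: 3.15
position: [0.5098, 0.0025, 0.0044]
ee_rot: [3.124, 0.328, 0.0]
force: [-1.7, -0.6, 0.2]
width: 0.439
```

Call:
jog_arm(
  commands="1 0 0 0 0 0 0;1 0 0 0 0 0 0;1 0 0 0.05 0 0 0;1 0 0 0.05 0 0 0;1 0 0 0 0 0 0",
)

```text
clock: 3.65
position: [0.511, 0.0026, 0.0358]
ee_rot: [-3.124, -0.328, -0.004]
force: [1.5, -0.6, 0.8]
width: 0.022
```

```bash
python3 - <<'E'
from h import *
a=shot('side');b=shot('wrist')
c=a['pixels'][180:300,200:340];c=cv2.resize(c,None,fx=3,fy=3)
cv2.imwrite('pics/s2.png',np.hstack([c[:,:,::-1],cv2.resize(b['pixels'][:,:,::-1],(360,360))]))
E
```

```text
(no output)
```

View pics/s2.png

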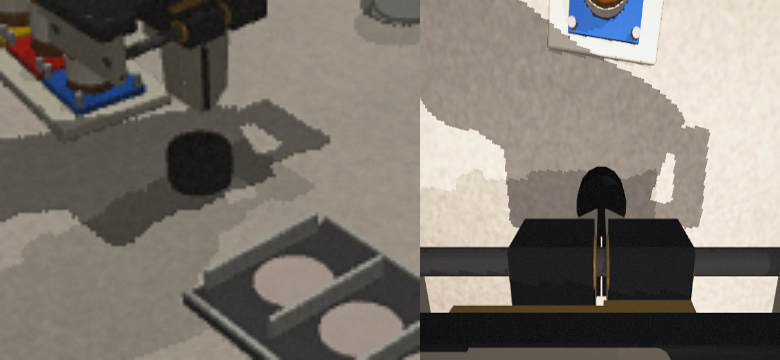

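The grip failed. The jaws shut fully (width 0.02) and the spacer was squeezed out toward +y, still standing flat. I'll open, lift and measure it again.

Call:
jog_arm(
  commands="-1 0 0 0.12 0 0 0;-1 0 0 0.12 0 0 0;-1 0 0 0.12 0 0 0;-1 0 0 0 0 0 0;-1 0 0 0 0 0 0",
)

```text
clock: 4.25
position: [0.5099, 0.0029, 0.1423]
ee_rot: [-3.124, -0.329, -0.001]
force: [-1.4, -0.3, -0.8]
width: 0.388
```

```bash
cat > sp.py <<'E'
from h import *
st()
a=shot('wrist','w2.png');np.savez('w2.npz',**{k:np.array(v) for k,v in a.items()})
x=cloud(a)
m=(x[...,2]>.016)&(x[...,2]<.035)&(abs(x[...,0]-.51)<.06)&(abs(x[...,1]-.01)<.06)
q=x[m];print(len(q),((q.min(0)+q.max(0))/2).round(4),np.ptp(q,axis=0).round(4),q.mean(0).round(4))
b=shot('side');x=cloud(b)
m=(x[...,2]>.016)&(x[...,2]<.035)&(abs(x[...,0]-.51)<.06)&(abs(x[...,1]-.01)<.06)
q=x[m];print(len(q),((q.min(0)+q.max(0))/2).round(4),np.ptp(q,axis=0).round(4))
b=shot('top');x=cloud(b)
m=(x[...,2]>.016)&(x[...,2]<.035)&(abs(x[...,0]-.51)<.06)&(abs(x[...,1]-.01)<.06)
q=x[m];print(len(q),((q.min(0)+q.max(0))/2).round(4),np.ptp(q,axis=0).round(4))
E
python3 sp.py
```

```text
{'clock': 4.25, 'joints': [-0.483, 0.329, 0.481, 1.959, -0.193, 0.897, 0.306], 'dq': [0.005, 0.027, -0.01, 0.028, -0.003, -0.006, 0.002], 'joint_efforts': [0.069, -51.4, 5.737, -27.911, 0.076, 0.172, -0.079], 'position': [0.51, 0.003, 0.142], 'ee_rot': [-3.124, -0.329, -0.001], 'force': [-1.378, -0.324, -0.826], 'ft_torque': [-0.114, 0.029, 0.036], 'width': 0.388}
2076 [0.5099 0.0012 0.0214] [0.0436 0.0438 0.0107] [0.5095 0.002  0.024 ]
284 [5.113e-01 3.000e-04 2.250e-02] [0.044  0.0433 0.0131]Traceback (most recent call last):
  File "sp.py", line 12, in <module>
    q=x[m];print(len(q),((q.min(0)+q.max(0))/2).round(4),np.ptp(q,axis=0).round(4))
                          ~~~~~^^^
    return umr_minimum(a, axis, None, out, keepdims, initial, where)
ValueError: zero-size array to reduction operation minimum which has no identity
```

View pics/w2.png

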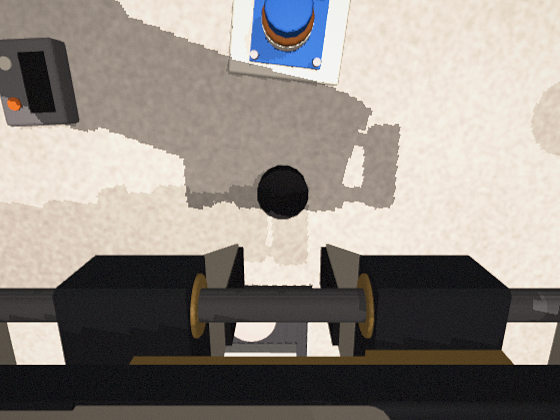

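```bash
python3 - <<'E'
from h import *
def pj(a,p):
    c=a['R']@np.array(p)+a['t'];c=a['camera_matrix']@c;return (c[:2]/c[2]).round(1)
w=dict(np.load('w2.npz'));s=dict(np.load('side0.npz'));t=dict(np.load('top0.npz'))
print('wrist tcp',pj(w,[.51,.0029,.1423]),'grasp',pj(w,[.51,.0029,.1613]))
print('side tcp closed',pj(s,[.511,.0026,.0358]),'spacer top',pj(s,[.51,.0012,.025]),'grasp',pj(s,[.511,.0026,.0548]))
x=cloud(w)
for r in ((240,262,205,245),(240,262,320,350)):
    q=x[r[0]:r[1],r[2]:r[3]].reshape(-1,3);q=q[q[:,2]>.08];print(len(q),q.min(0).round(3),q.max(0).round(3))
b=shot('side','s3.png');x=cloud(b)
m=(x[...,2]>.12)&(x[...,2]<.18)&(abs(x[...,0]-.51)<.12)&(abs(x[...,1])<.1)
q=x[m];print(q.min(0).round(3),q.max(0).round(3))
cv2.imwrite('pics/s3.png',cv2.resize(b['pixels'][100:260,180:360,::-1],None,fx=3,fy=3))
E
```

```text
wrist tcp [283.6 246.8] grasp [283.9 261.9]
side tcp closed [265. 225.] spacer top [265.  229.9] grasp [264.7 217. ]
511 [0.474 0.001 0.164] [0.491 0.009 0.184]
431 [0.524 0.009 0.163] [0.536 0.019 0.184]
[ 0.47  -0.017  0.164] [0.551 0.018 0.18 ]
```

View pics/s3.png

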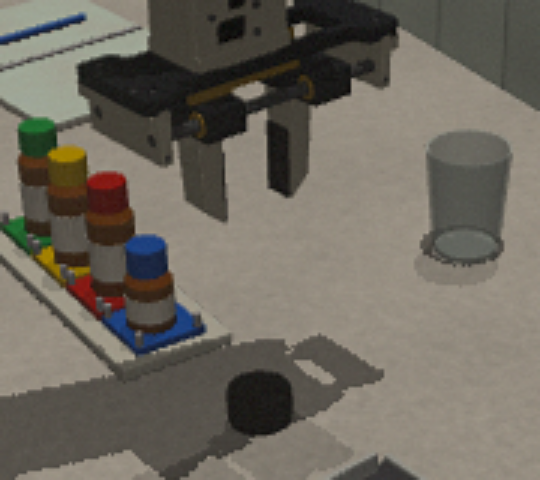

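The fingers' lowest point measures z≈0.164 in two views, but the reported TCP is 0.142. The spacer top measures correctly at 0.024. So the real tips are about 21 mm above the reported TCP and the jaws closed above the spacer without touching it. I'll check the sideways offset as well.

```bash
python3 - <<'E'
from h import *
st()
c,s=np.cos(.2094),np.sin(.2094)
for n in('side','wrist'):
    x=cloud(shot(n))
    m=(x[...,2]>.11)&(x[...,2]<.185)&(abs(x[...,0]-.51)<.12)&(abs(x[...,1])<.1)
    q=x[m]-[.51,.003,0];L=np.c_[q[:,0]*c+q[:,1]*s,-q[:,0]*s+q[:,1]*c,q[:,2]]
    for sg in(-1,1):
        p=L[L[:,0]*sg>0];print(n,sg,len(p),np.percentile(p,[1,50,99],axis=0).round(4).tolist(),p[:,2].min())
E
```

```text
{'clock': 4.45, 'joints': [-0.483, 0.331, 0.481, 1.96, -0.193, 0.897, 0.306], 'dq': [-0.001, -0.001, 0.002, -0.007, 0.0, 0.004, -0.002], 'joint_efforts': [-0.035, -49.702, 5.278, -26.667, -0.047, 0.055, 0.008], 'position': [0.509, 0.003, 0.141], 'ee_rot': [3.124, 0.328, -0.004], 'force': [-0.229, -0.263, 0.606], 'ft_torque': [-0.043, 0.047, 0.004], 'width': 0.567}
side -1 77 [[-0.0433, -0.014, 0.1671], [-0.0359, -0.0098, 0.1791], [-0.0248, 0.0085, 0.1849]] 0.16643309602572048
side 1 112 [[0.0244, -0.0125, 0.1657], [0.028, -0.0079, 0.1763], [0.0426, 0.0108, 0.1849]] 0.1652784929129896
wrist -1 933 [[-0.046, -0.0082, 0.1633], [-0.0331, 0.0098, 0.1761], [-0.0298, 0.0107, 0.1849]] 0.1621479876391976
wrist 1 940 [[0.0256, -0.008, 0.1633], [0.0291, 0.0097, 0.176], [0.0422, 0.0106, 0.1848]] 0.16240687635258083
```

Call:
jog_arm(
  commands="-1 0 0 0 0 0 0;-1 0 -0.004 -0.08 0 0 0;-1 0 0 -0.12 0 0 0;-1 0 0 -0.12 0 0 0;-1 0 0 -0.1 0 0 0",
)

```text
clock: 5.05
position: [0.5093, 0.0014, 0.0147]
ee_rot: [3.124, 0.328, -0.001]
force: [-0.4, 0.3, 0.0]
width: 0.998
```

Call:
jog_arm(
  commands="-1 0 0 -0.05 0 0 0;-1 0 0 -0.04 0 0 0;-1 0 0 -0.01 0 0 0;-1 0 0 -0.01 0 0 0;-1 0 0 0 0 0 0",
)

```text
clock: 5.55
position: [0.5102, 0.0014, -0.0162]
ee_rot: [-3.124, -0.328, -0.001]
force: [-1.3, 0.1, -0.4]
width: 1.0
```

Call:
jog_arm(
  commands="1 0 0 0 0 0 0;1 0 0 0 0 0 0;1 0 0 0 0 0 0;1 0 0 0 0 0 0;1 0 0 0 0 0 0",
)

```text
clock: 6.05
position: [0.5099, 0.0014, -0.0164]
ee_rot: [-3.124, -0.328, -0.0]
force: [0.4, -0.4, 0.8]
width: 0.616
```

Call:
jog_arm(
  commands="1 0 0 0 0 0 0;1 0 0 0 0 0 0;1 0 0 0 0 0 0;1 0 0 0 0 0 0;1 0 0 0 0 0 0",
)

```text
clock: 6.55
position: [0.5099, 0.0014, -0.0165]
ee_rot: [-3.124, -0.328, -0.0]
force: [-0.0, 0.7, 0.4]
width: 0.475
```

Call:
jog_arm(
  commands="1 0 0 0.08 0 0 0;1 0 0 0.12 0 0 0;1 -0.002 -0.12 0 0 0 0;1 -0.003 -0.12 0 0 0 0;1 -0.002 -0.12 0 0 0 0",
)

```text
clock: 7.05
position: [0.5077, -0.1074, 0.0437]
ee_rot: [-3.124, -0.33, -0.001]
force: [-0.2, -0.7, -0.8]
width: 0.473
```

Call:
jog_arm(
  commands="1 0 -0.06 0 0 0 0;1 0 -0.02 0 0 0 0;1 0 0 0 0 0 0;1 0 0 0 0 0 0;1 0 0 0 0 0 0",
)

```text
clock: 7.55
position: [0.5078, -0.1289, 0.0433]
ee_rot: [-3.123, -0.331, 0.0]
force: [0.3, -0.3, 0.1]
width: 0.474
```

```bash
python3 - <<'E'
from h import *
st()
a=shot('wrist');b=shot('side');np.savez('side1.npz',**{k:np.array(v) for k,v in b.items()})
c=cv2.resize(b['pixels'][200:350,220:420,::-1],(480,360))
cv2.imwrite('pics/p4.png',np.hstack([c,cv2.resize(a['pixels'][200:,120:440,::-1],(320,360))[:,:]]))
E
```

```text
{'clock': 7.55, 'joints': [-0.154, 0.493, 0.41, 2.017, -0.302, 0.69, 0.659], 'dq': [-0.0, 0.0, 0.004, -0.001, 0.001, -0.0, 0.003], 'joint_efforts': [0.522, -57.586, 6.8, -21.17, 0.0, 0.077, -0.011], 'position': [0.508, -0.129, 0.043], 'ee_rot': [-3.123, -0.331, 0.0], 'force': [0.304, -0.333, 0.092], 'ft_torque': [-0.052, 0.045, -0.055], 'width': 0.474}
```

View pics/p4.png

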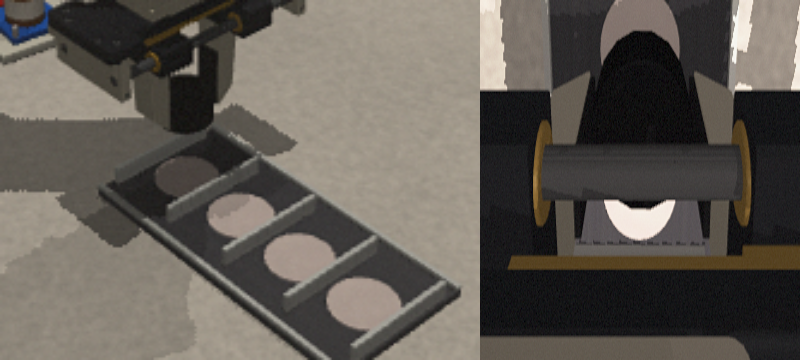

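Call:
jog_arm(
  commands="1 0 -0.005 -0.06 0 0 0;1 0 0 -0.06 0 0 0;1 0 0 -0.04 0 0 0;1 0 0 -0.012 0 0 0;1 0 0 -0.004 0 0 0",
)

```text
clock: 8.15
position: [0.5076, -0.1319, -0.0096]
ee_rot: [-3.124, -0.328, 0.001]
force: [0.8, -0.1, 0.8]
width: 0.475
```

Call:
jog_arm(
  commands="1 0 0 0 0 0 0;1 0 0 -0.003 0 0 0;0.05 0 0 0 0 0 0;-0.1 0 0 0 0 0 0;-0.25 0 0 0 0 0 0",
)

```text
clock: 8.65
position: [0.5079, -0.1322, -0.01]
ee_rot: [3.124, 0.328, 0.001]
force: [0.1, 0.8, 0.2]
width: 0.591
```

Call:
jog_arm(
  commands="-0.25 0 0 0.08 0 0 0;-1 0 0 0.15 0 0 0;-1 0 0 0.15 0 0 0;-1 0 0.06 0.12 0 0 0;-1 -0.01 0.13 0 0 0 0",
)

```text
clock: 9.15
position: [0.5081, -0.0783, 0.1448]
ee_rot: [3.123, 0.319, 0.014]
force: [0.5, 0.7, -0.2]
width: 0.922
```

Call:
jog_arm(
  commands="-1 -0.01 0.14 0 0 0 0;-1 -0.01 0.14 0 0 0 0;-1 -0.01 0.14 0 0 0 0;-1 -0.01 0.14 0 0 0 0;-1 -0.01 0.14 0 0 0 0",
)

```text
clock: 9.65
position: [0.4893, 0.1365, 0.14]
ee_rot: [-3.124, -0.328, -0.001]
force: [0.7, -0.2, -1.2]
width: 1.003
```

Call:
jog_arm(
  commands="-1 -0.01 0.12 0 0 0 0;-1 -0.01 0.06 0 0 0 0;-1 0 0 0 0 0 0;-1 0 0 0 0 0 0;-1 0 0 0 0 0 0",
)

```text
clock: 10.15
position: [0.484, 0.1873, 0.1398]
ee_rot: [3.124, 0.325, 0.0]
force: [-0.6, -0.4, 0.3]
width: 1.0
```

```bash
cat > caps.py <<'E'
from h import *
st()
a=shot('wrist','w5.png');np.savez('w5.npz',**{k:np.array(v) for k,v in a.items()})
x=cloud(a);hsv=cv2.cvtColor(a['pixels'],cv2.COLOR_RGB2HSV);H=hsv[...,0];S=hsv[...,1]>110
for n,m,zt in (('red',(H<10)|(H>170),.106),('yellow',(H>18)&(H<34),.106),('green',(H>45)&(H<85),.106),('blue',(H>100)&(H<128),.081)):
    k=m&S&(abs(x[...,2]-zt)<.005)
    if k.sum()<150: continue
    q=x[k];c=cv2.findNonZero(k.astype(np.uint8));(u,v),r=cv2.minEnclosingCircle(c)
    print(n,k.sum(),((q.min(0)+q.max(0))/2).round(4),np.ptp(q,axis=0).round(3),q.mean(0).round(4),np.median(q[:,2]).round(4),'ray',ray(a,u,v,zt).round(4))
b=shot('side');x=cloud(b)
m=(abs(x[...,2]-.030)<.009)&(np.hypot(x[...,0]-.508,x[...,1]+.131)<.035)
q=x[m];q=q[q[:,2]>.026]
if len(q): print('spacer',len(q),((q.min(0)+q.max(0))/2).round(4),np.ptp(q,axis=0).round(4),np.median(q[:,2]))
cv2.imwrite('pics/p5.png',np.hstack([cv2.resize(a['pixels'][:,:,::-1],(440,330)),cv2.resize(b['pixels'][235:355,250:370,::-1],(330,330))]))
E
python3 caps.py
```

```text
{'clock': 10.15, 'joints': [-0.784, 0.341, 0.404, 1.936, -0.168, 0.897, -0.088], 'dq': [0.007, -0.002, 0.0, -0.001, -0.001, 0.001, -0.004], 'joint_efforts': [-0.928, -51.159, 4.223, -26.894, -0.108, 0.028, 0.002], 'position': [0.484, 0.187, 0.14], 'ee_rot': [3.124, 0.325, 0.0], 'force': [-0.602, -0.389, 0.259], 'ft_torque': [-0.073, 0.033, 0.01], 'width': 1.0}
red 1670 [0.4829 0.191  0.1042] [0.029 0.029 0.006] [0.4829 0.1916 0.105 ] 0.1051 ray [0.4828 0.1919 0.106 ]
yellow 2067 [0.4731 0.2698 0.1046] [0.031 0.074 0.006] [0.474  0.2485 0.1051] 0.1052 ray [0.4681 0.2721 0.106 ]
green 1789 [0.4721 0.3046 0.1042] [0.029 0.021 0.006] [0.4729 0.3045 0.1051] 0.1052 ray [0.4724 0.3071 0.106 ]
blue 678 [0.4859 0.1355 0.0789] [0.028 0.018 0.006] [0.4849 0.1364 0.0798] 0.08 ray [0.4857 0.1333 0.081 ]
spacer 330 [ 0.5083 -0.1317  0.0305] [0.0419 0.0459 0.0089] 0.032078848231255785
```

View pics/p5.png

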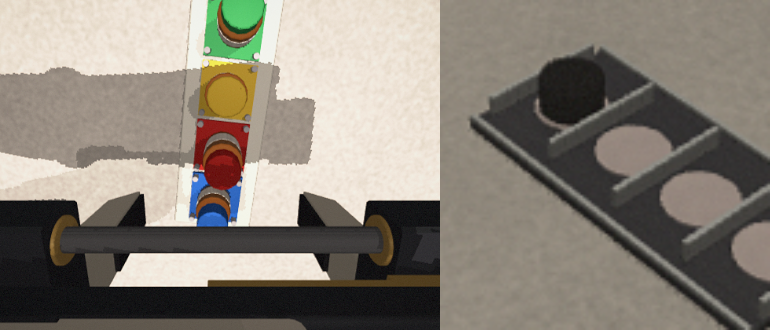

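Call:
jog_arm(
  commands="-1 -0.004 0.011 0 0 0 0;-1 0 0 -0.1 0 0 0;-1 0 0 -0.12 0 0 0;-1 0 0 -0.12 0 0 0;0 0 0 -0.04 0 0 0",
)

```text
clock: 10.75
position: [0.4806, 0.1911, 0.0231]
ee_rot: [3.123, 0.327, -0.006]
force: [0.6, 0.5, 0.9]
width: 0.955
```

Call:
jog_arm(
  commands="1 0 0 0 0 0 0;1 0 0 0 0 0 0;1 0 0 0 0 0 0;1 0 0 0 0 0 0;1 0 0 0 0 0 0",
)

```text
clock: 11.25
position: [0.4831, 0.1925, 0.0267]
ee_rot: [-3.124, -0.328, -0.002]
force: [0.4, -0.2, 1.8]
width: 0.528
```

Call:
jog_arm(
  commands="1 0 0 0 0 0 0;1 0 0 0 0 0 0;1 0 0 0 0 0 0;1 0 0 0 0 0 0;1 0 0 0 0 0 0",
)

```text
clock: 11.75
position: [0.4828, 0.1923, 0.026]
ee_rot: [-3.124, -0.328, -0.001]
force: [-0.7, 0.3, 5.9]
width: 0.39
```

Call:
jog_arm(
  commands="1 0 0 0.06 0 0 0;1 0 0 0.1 0 0 0;1 0 0 0.11 0 0 0;1 0 0 0.11 0 0 0;1 0.012 -0.08 0 0 0 0",
)

```text
clock: 12.25
position: [0.488, 0.172, 0.1433]
ee_rot: [-3.12, -0.335, -0.009]
force: [1.0, 0.3, -1.2]
width: 0.385
```

Call:
jog_arm(
  commands="1 0.012 -0.12 0 0 0 0;1 0.012 -0.13 0 0 0 0;1 0.013 -0.13 0 0 0 0;1 0.013 -0.13 0 0 0 0;1 0.013 -0.13 0 0 0 0",
)

```text
clock: 12.75
position: [0.5046, -0.0254, 0.1396]
ee_rot: [-3.124, -0.328, 0.001]
force: [-0.0, 0.3, -1.0]
width: 0.386
```

Call:
jog_arm(
  commands="1 0.013 -0.13 0 0 0 0;1 0.013 -0.13 0 0 0 0;1 0.013 -0.13 0 0 0 0;1 0.013 -0.1 0 0 0 0;1 0 -0.06 0 0 0 0",
)

```text
clock: 13.25
position: [0.5203, -0.192, 0.1396]
ee_rot: [3.124, 0.323, -0.001]
force: [0.4, -0.2, -0.9]
width: 0.389
```

Call:
jog_arm(
  commands="1 0 0 0 0 0 0;1 0 0 0 0 0 0;1 0 0 0 0 0 0;1 0 0 0 0 0 0;1 0 0 0 0 0 0",
)

```text
clock: 13.75
position: [0.5208, -0.1878, 0.1397]
ee_rot: [-3.124, -0.33, -0.0]
force: [0.1, -0.8, -1.2]
width: 0.389
```

```bash
python3 - <<'E'
from h import *
st()
a=shot('wrist');b=shot('side')
cv2.imwrite('pics/p6.png',np.hstack([cv2.resize(a['pixels'][:,:,::-1],(400,330)),cv2.resize(b['pixels'][180:340,240:420,::-1],(370,330))]))
E
```

```text
{'clock': 13.75, 'joints': [-0.119, 0.407, 0.502, 1.86, -0.24, 0.934, 0.703], 'dq': [0.005, 0.001, 0.004, -0.002, -0.001, 0.001, 0.001], 'joint_efforts': [0.034, -55.687, 6.902, -27.295, -0.02, 0.086, -0.008], 'position': [0.521, -0.188, 0.14], 'ee_rot': [-3.124, -0.33, -0.0], 'force': [0.098, -0.785, -1.156], 'ft_torque': [-0.068, 0.011, -0.073], 'width': 0.389}
```

View pics/p6.png

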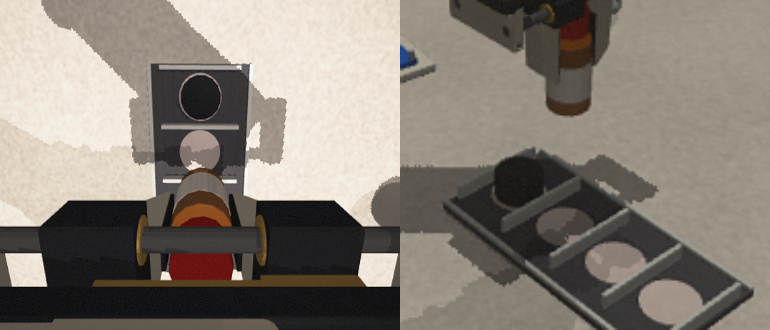

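Call:
jog_arm(
  commands="1 0 -0.004 -0.08 0 0 0;1 0 0 -0.12 0 0 0;1 0 0 -0.12 0 0 0;1 0 0 -0.06 0 0 0;1 0 0 -0.02 0 0 0",
)

```text
clock: 14.35
position: [0.5193, -0.1894, 0.0178]
ee_rot: [-3.123, -0.328, 0.005]
force: [-0.4, -0.5, 0.3]
width: 0.391
```

Call:
jog_arm(
  commands="1 0 0 -0.005 0 0 0;1 0 0 -0.004 0 0 0;1 0 0 0 0 0 0;1 0 0 0 0 0 0;1 0 0 0 0 0 0",
)

```text
clock: 14.85
position: [0.5211, -0.1901, 0.0177]
ee_rot: [3.124, 0.328, 0.002]
force: [-0.6, 0.3, -0.8]
width: 0.391
```

Call:
jog_arm(
  commands="1 0 0 -0.003 0 0 0;1 0 0 -0.003 0 0 0;1 0 0 0 0 0 0;0.15 0 0 0 0 0 0;0.05 0 0 0 0 0 0",
)

```text
clock: 15.35
position: [0.5206, -0.19, 0.0153]
ee_rot: [3.124, 0.328, 0.0]
force: [0.9, 0.4, -0.4]
width: 0.457
```

Call:
jog_arm(
  commands="-0.2 0 0 0 0 0 0;-0.4 0 0 0 0 0 0;-1 0 0 0 0 0 0;-1 0 0 0.06 0 0 0;-1 0 0 0.12 0 0 0",
)

```text
clock: 15.85
position: [0.5187, -0.1893, 0.0678]
ee_rot: [-3.123, -0.328, 0.007]
force: [1.6, 0.2, 0.3]
width: 0.859
```

Call:
jog_arm(
  commands="-1 0 0 0.12 0 0 0;-1 0 0.05 0.114 0 0 0;-1 -0.015 0.12 0 0 0 0;-1 -0.015 0.13 0 0 0 0;-1 -0.015 0.13 0 0 0 0",
)

```text
clock: 16.35
position: [0.5069, -0.0599, 0.1398]
ee_rot: [-3.124, -0.327, -0.001]
force: [0.8, 1.7, 0.9]
width: 0.997
```

Call:
jog_arm(
  commands="-1 -0.015 0.13 0 0 0 0;-1 -0.015 0.13 0 0 0 0;-1 -0.015 0.13 0 0 0 0;-1 -0.015 0.13 0 0 0 0;-1 -0.012 0.12 0 0 0 0",
)

```text
clock: 16.85
position: [0.485, 0.1329, 0.1395]
ee_rot: [-3.124, -0.329, -0.0]
force: [1.3, -0.1, -1.1]
width: 0.998
```

Call:
jog_arm(
  commands="-1 0 0 0 0 0 0;-1 0 0 0 0 0 0;-1 0 0 0 0 0 0;-1 0 0 0 0 0 0;-1 0 0 0 0 0 0",
)

```text
clock: 17.35
position: [0.4857, 0.1299, 0.1395]
ee_rot: [3.125, 0.325, 0.0]
force: [-0.2, -0.0, 0.2]
width: 1.001
```

```bash
cat > caps2.py <<'E'
from h import *
st()
a=shot('wrist');b=shot('side')
for nm,a,ex in(('wrist',a,0),('side',b,0)):
  x=cloud(a);hsv=cv2.cvtColor(a['pixels'],cv2.COLOR_RGB2HSV);H=hsv[...,0];S=hsv[...,1]>90
  for n,m,zs in (('red',(H<10)|(H>170),(.106,.096)),('yellow',(H>15)&(H<34),(.106,.096)),('green',(H>45)&(H<85),(.106,.096)),('blue',(H>100)&(H<128),(.081,.096))):
   for zt in zs:
    k=m&S&(abs(x[...,2]-zt)<.004)&((x[...,1]>0)==(zt!=.096))
    q=x[k]
    if len(q)<20: continue
    c=np.median(q,0);q=q[np.hypot(*(q-c)[:,:2].T)<.024]
    print(nm,n,zt,len(q),((q.min(0)+q.max(0))/2).round(4),np.ptp(q,axis=0).round(3),np.percentile(q[:,2],90).round(4))
E
python3 caps2.py
```

```text
{'clock': 17.35, 'joints': [-0.715, 0.318, 0.443, 1.976, -0.174, 0.884, 0.027], 'dq': [-0.004, -0.001, -0.004, -0.001, -0.001, -0.0, -0.002], 'joint_efforts': [-0.112, -48.722, 4.679, -26.438, -0.047, 0.042, 0.008], 'position': [0.486, 0.13, 0.14], 'ee_rot': [3.125, 0.325, 0.0], 'force': [-0.229, -0.013, 0.168], 'ft_torque': [-0.11, 0.01, 0.013], 'width': 1.001}
wrist yellow 0.106 2129 [0.4741 0.2454 0.1047] [0.029 0.024 0.005] 0.1062
wrist blue 0.081 1339 [0.4864 0.1302 0.0797] [0.029 0.028 0.005] 0.081
side red 0.096 181 [ 0.5217 -0.1919  0.0957] [0.028 0.03  0.007] 0.0982
side yellow 0.106 37 [0.4701 0.2443 0.1063] [0.017 0.023 0.007] 0.1082
side yellow 0.096 16 [ 0.0465 -0.0573  0.0953] [0.026 0.021 0.006] 0.0965
side green 0.106 52 [0.4712 0.3087 0.106 ] [0.023 0.031 0.008] 0.1084
side blue 0.081 85 [0.4873 0.1283 0.0807] [0.027 0.029 0.007] 0.0829
```

Call:
jog_arm(
  commands="-1 0.001 0.001 -0.1 0 0 0;-1 0 0 -0.12 0 0 0;-1 0 0 -0.12 0 0 0;-1 0 0 -0.08 0 0 0;0 0 0 -0.038 0 0 0",
)

```text
clock: 17.95
position: [0.4846, 0.1305, 0.0001]
ee_rot: [3.123, 0.327, -0.004]
force: [0.1, 0.4, 0.7]
width: 0.953
```

Call:
jog_arm(
  commands="1 0 0 0 0 0 0;1 0 0 0 0 0 0;1 0 0 0 0 0 0;1 0 0 0 0 0 0;1 0 0 0 0 0 0",
)

```text
clock: 18.45
position: [0.4863, 0.1315, 0.0028]
ee_rot: [-3.124, -0.328, -0.002]
force: [0.2, 0.6, -0.3]
width: 0.526
```

Call:
jog_arm(
  commands="1 0 0 0 0 0 0;1 0 0 0 0 0 0;1 0 0 0 0 0 0;1 0 0 0 0 0 0;1 0 0 0 0 0 0",
)

```text
clock: 18.95
position: [0.486, 0.1314, 0.0023]
ee_rot: [-3.124, -0.328, -0.001]
force: [-0.3, -0.2, 6.2]
width: 0.387
```

Call:
jog_arm(
  commands="1 0 0 0.06 0 0 0;1 0 0 0.1 0 0 0;1 0 0 0.12 0 0 0;1 0 -0.05 0.11 0 0 0;1 0.01 -0.1 0 0 0 0",
)

```text
clock: 19.45
position: [0.4911, 0.0885, 0.1226]
ee_rot: [-3.121, -0.334, -0.01]
force: [0.4, -0.2, -1.1]
width: 0.386
```

Call:
jog_arm(
  commands="1 0.012 -0.12 0 0 0 0;1 0.013 -0.13 0 0 0 0;1 0.013 -0.13 0 0 0 0;1 0.013 -0.13 0 0 0 0;1 0.012 -0.12 0 0 0 0",
)

```text
clock: 19.95
position: [0.5074, -0.1046, 0.119]
ee_rot: [3.124, 0.327, -0.0]
force: [1.0, 0.6, -0.3]
width: 0.386
```

Call:
jog_arm(
  commands="1 0 -0.075 0 0 0 0;1 0 -0.02 0 0 0 0;1 0 0 0 0 0 0;1 0 0 0 0 0 0;1 0 0 0 0 0 0",
)

```text
clock: 20.45
position: [0.5078, -0.1295, 0.1189]
ee_rot: [-3.123, -0.331, 0.0]
force: [0.5, 0.4, -0.8]
width: 0.385
```

```bash
python3 - <<'E'
from h import *
st()
b=shot('side');x=cloud(b);hsv=cv2.cvtColor(b['pixels'],cv2.COLOR_RGB2HSV)
# spacer top
m=(x[...,2]>.027)&(x[...,2]<.036)&(np.hypot(x[...,0]-.508,x[...,1]+.131)<.035);q=x[m]
print('spacer',len(q),((q.min(0)+q.max(0))/2).round(4),np.ptp(q,axis=0).round(4))
# bottle body held
m=(x[...,2]>.132)&(x[...,2]<.145)&(np.hypot(x[...,0]-.508,x[...,1]+.131)<.03);q=x[m]
print('bottle low',len(q),((q.min(0)+q.max(0))/2).round(4),np.ptp(q,axis=0).round(4))
cv2.imwrite('pics/p7.png',cv2.resize(b['pixels'][140:320,220:420,::-1],None,fx=3,fy=3))
E
```

```text
{'clock': 20.45, 'joints': [-0.224, 0.387, 0.493, 1.953, -0.239, 0.859, 0.607], 'dq': [-0.001, -0.001, 0.004, 0.0, 0.001, -0.0, 0.003], 'joint_efforts': [0.556, -52.645, 6.531, -25.695, 0.003, 0.075, -0.012], 'position': [0.508, -0.13, 0.119], 'ee_rot': [-3.123, -0.331, 0.0], 'force': [0.466, 0.384, -0.79], 'ft_torque': [-0.032, 0.04, 0.015], 'width': 0.385}
spacer 321 [ 0.5084 -0.1333  0.0311] [0.0426 0.0447 0.0081]
bottle low 90 [ 0.5115 -0.1375  0.1392] [0.0425 0.0245 0.0112]
```

View pics/p7.png

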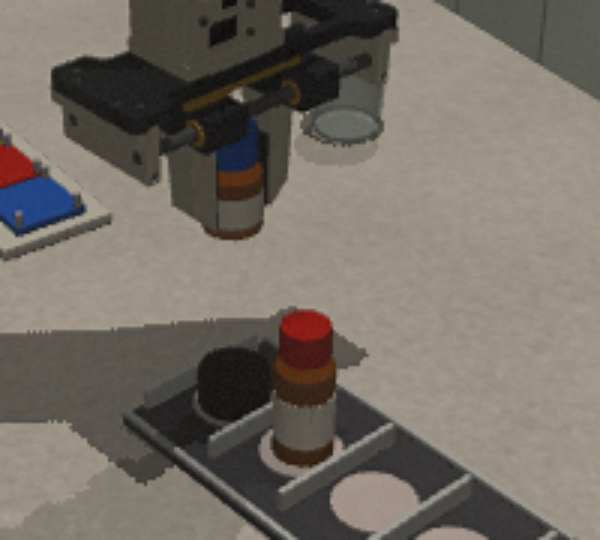

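Call:
jog_arm(
  commands="1 0 0 -0.08 0 0 0;1 0 0 -0.1 0 0 0;1 0 0 -0.1 0 0 0;1 0 0 -0.04 0 0 0;1 0 0 -0.012 0 0 0",
)

```text
clock: 21.0
position: [0.507, -0.1305, 0.0184]
ee_rot: [-3.124, -0.329, 0.003]
force: [-0.5, 0.1, 0.7]
width: 0.388
```

Call:
jog_arm(
  commands="1 0 0 -0.003 0 0 0;1 0 0 0 0 0 0;1 0 0 0 0 0 0;1 0 0 0 0 0 0;1 0 0 0 0 0 0",
)

```text
clock: 21.5
position: [0.5081, -0.1312, 0.0191]
ee_rot: [3.124, 0.328, 0.002]
force: [-0.6, -0.1, -0.1]
width: 0.388
```

Call:
jog_arm(
  commands="1 0 0 -0.003 0 0 0;1 0 0 -0.004 0 0 0;1 0 0 0 0 0 0;0.15 0 0 0 0 0 0;0.05 0 0 0 0 0 0",
)

```text
clock: 22.0
position: [0.5078, -0.1312, 0.0164]
ee_rot: [3.124, 0.328, 0.0]
force: [0.2, -0.6, -0.1]
width: 0.456
```

Call:
jog_arm(
  commands="-0.2 0 0 0 0 0 0;-0.4 0 0 0 0 0 0;-1 0 0 0 0 0 0;-1 0 0 0.06 0 0 0;-1 0 0 0.12 0 0 0",
)

```text
clock: 22.5
position: [0.5058, -0.1308, 0.0691]
ee_rot: [-3.124, -0.328, 0.008]
force: [0.4, 0.6, -0.7]
width: 0.86
```

Call:
jog_arm(
  commands="-1 0 0 0.12 0 0 0;-1 0 0.05 0.11 0 0 0;-1 -0.012 0.12 0 0 0 0;-1 -0.012 0.14 0 0 0 0;-1 -0.012 0.14 0 0 0 0",
)

```text
clock: 23.0
position: [0.4968, 0.005, 0.1398]
ee_rot: [-3.124, -0.326, -0.002]
force: [1.0, -0.1, -0.9]
width: 1.0
```

Call:
jog_arm(
  commands="-1 -0.012 0.14 0 0 0 0;-1 -0.012 0.14 0 0 0 0;-1 -0.012 0.14 0 0 0 0;-1 -0.012 0.14 0 0 0 0;-1 -0.012 0.13 0 0 0 0",
)

```text
clock: 23.5
position: [0.4784, 0.2129, 0.1395]
ee_rot: [-3.124, -0.329, -0.0]
force: [0.3, 0.1, 0.5]
width: 1.002
```

Call:
jog_arm(
  commands="-1 -0.016 0.123 0 0 0 0;-1 0 0 0 0 0 0;-1 0 0 0 0 0 0;-1 0 0 0 0 0 0;-1 0 0 0 0 0 0",
)

```text
clock: 24.0
position: [0.4745, 0.2461, 0.1395]
ee_rot: [3.124, 0.324, 0.0]
force: [-0.5, -0.2, 0.0]
width: 1.0
```

```bash
python3 caps2.py
```

```text
{'clock': 24.0, 'joints': [-0.893, 0.367, 0.415, 1.901, -0.184, 0.911, -0.182], 'dq': [0.001, -0.002, -0.005, -0.003, -0.002, 0.001, -0.003], 'joint_efforts': [-0.51, -53.336, 5.009, -27.033, -0.073, 0.023, 0.009], 'position': [0.474, 0.246, 0.139], 'ee_rot': [3.124, 0.324, 0.0], 'force': [-0.475, -0.212, 0.017], 'ft_torque': [-0.078, 0.0, 0.018], 'width': 1.0}
wrist yellow 0.106 1650 [0.4738 0.2486 0.1046] [0.029 0.029 0.005] 0.1059
wrist green 0.106 2057 [0.4721 0.3088 0.105 ] [0.029 0.029 0.005] 0.106
side red 0.096 180 [ 0.5222 -0.1923  0.096 ] [0.03  0.03  0.008] 0.0981
side yellow 0.106 73 [0.4761 0.2449 0.1061] [0.028 0.029 0.007] 0.109
side yellow 0.096 22 [ 0.0502 -0.0541  0.0947] [0.028 0.024 0.005] 0.0969
side green 0.106 61 [0.474  0.3075 0.1055] [0.026 0.03  0.007] 0.1083
side blue 0.096 155 [ 0.5088 -0.1338  0.0956] [0.028 0.031 0.007] 0.0982
```

Call:
jog_arm(
  commands="-1 -0.002 0.002 0 0 0 0;-1 0 0 -0.1 0 0 0;-1 0 0 -0.12 0 0 0;-1 0 0 -0.12 0 0 0;0 0 0 -0.04 0 0 0",
)

```text
clock: 24.6
position: [0.4717, 0.247, 0.0227]
ee_rot: [3.122, 0.327, -0.006]
force: [-1.1, -0.2, 0.1]
width: 0.952
```

Call:
jog_arm(
  commands="1 0 0 0 0 0 0;1 0 0 0 0 0 0;1 0 0 0 0 0 0;1 0 0 0 0 0 0;1 0 0 0 0 0 0",
)

```text
clock: 25.1
position: [0.4741, 0.2487, 0.0264]
ee_rot: [-3.123, -0.328, -0.002]
force: [-0.4, -0.2, -0.4]
width: 0.531
```

Call:
jog_arm(
  commands="1 0 0 0 0 0 0;1 0 0 0 0 0 0;1 0 0 0 0 0 0;1 0 0 0 0 0 0;1 0 0 0 0 0 0",
)

```text
clock: 25.6
position: [0.4738, 0.2485, 0.0257]
ee_rot: [-3.124, -0.328, -0.001]
force: [-0.1, 0.6, 5.7]
width: 0.387
```

Call:
jog_arm(
  commands="1 0 0 0.06 0 0 0;1 0 0 0.1 0 0 0;1 0 0 0.11 0 0 0;1 0 0 0.11 0 0 0;1 0.014 -0.1 0 0 0 0",
)

```text
clock: 26.1
position: [0.4793, 0.2231, 0.143]
ee_rot: [-3.119, -0.337, -0.009]
force: [1.3, 0.1, -1.6]
width: 0.388
```

Call:
jog_arm(
  commands="1 0.014 -0.12 0 0 0 0;1 0.014 -0.13 0 0 0 0;1 0.014 -0.13 0 0 0 0;1 0.014 -0.13 0 0 0 0;1 0.014 -0.13 0 0 0 0",
)

```text
clock: 26.6
position: [0.4983, 0.0247, 0.1392]
ee_rot: [-3.124, -0.328, 0.001]
force: [0.8, 0.1, 0.0]
width: 0.388
```

Call:
jog_arm(
  commands="1 0.014 -0.13 0 0 0 0;1 0.014 -0.13 0 0 0 0;1 0.014 -0.13 0 0 0 0;1 0.014 -0.13 0 0 0 0;1 0.014 -0.13 0 0 0 0",
)

```text
clock: 27.1
position: [0.5194, -0.1701, 0.1391]
ee_rot: [-3.124, -0.328, 0.001]
force: [1.4, 0.7, -1.4]
width: 0.383
```

Call:
jog_arm(
  commands="1 0.014 -0.13 0 0 0 0;1 0.014 -0.09 0 0 0 0;1 0.014 -0.04 0 0 0 0;1 0.001 -0.008 0 0 0 0;1 0 0 0 0 0 0",
)

```text
clock: 27.6
position: [0.5326, -0.2479, 0.139]
ee_rot: [-3.123, -0.329, 0.001]
force: [-0.1, 0.2, -0.5]
width: 0.389
```

Call:
jog_arm(
  commands="1 0 0 -0.08 0 0 0;1 0 0 -0.12 0 0 0;1 0 0 -0.12 0 0 0;1 0 0 -0.06 0 0 0;1 0 0 -0.02 0 0 0",
)

```text
clock: 28.1
position: [0.5315, -0.246, 0.0173]
ee_rot: [-3.121, -0.332, 0.005]
force: [-0.2, 0.2, -1.3]
width: 0.393
```

Call:
jog_arm(
  commands="1 0 0 -0.005 0 0 0;1 0 0 -0.004 0 0 0;1 0 0 0 0 0 0;1 0 0 0 0 0 0;1 0 0 0 0 0 0",
)

```text
clock: 28.6
position: [0.533, -0.2493, 0.0174]
ee_rot: [3.124, 0.328, 0.002]
force: [-0.1, -0.1, -0.6]
width: 0.392
```

Call:
jog_arm(
  commands="1 0 0 -0.003 0 0 0;1 0 0 -0.003 0 0 0;1 0 0 0 0 0 0;0.15 0 0 0 0 0 0;0.05 0 0 0 0 0 0",
)

```text
clock: 29.1
position: [0.5327, -0.2492, 0.015]
ee_rot: [3.124, 0.328, 0.0]
force: [0.3, -0.1, 0.3]
width: 0.46
```

Call:
jog_arm(
  commands="-0.2 0 0 0 0 0 0;-0.4 0 0 0 0 0 0;-1 0 0 0 0 0 0;-1 0 0 0.06 0 0 0;-1 0 0 0.12 0 0 0",
)

```text
clock: 29.6
position: [0.5308, -0.2482, 0.0673]
ee_rot: [-3.122, -0.328, 0.007]
force: [0.6, -0.8, 0.2]
width: 0.861
```

Call:
jog_arm(
  commands="-1 0 0 0.12 0 0 0;-1 0 0.05 0.11 0 0 0;-1 -0.014 0.12 0 0 0 0;-1 -0.014 0.14 0 0 0 0;-1 -0.014 0.14 0 0 0 0",
)

```text
clock: 30.1
position: [0.5198, -0.113, 0.1382]
ee_rot: [-3.125, -0.327, -0.001]
force: [1.1, 0.5, -0.1]
width: 0.999
```

Call:
jog_arm(
  commands="-1 -0.014 0.14 0 0 0 0;-1 -0.014 0.14 0 0 0 0;-1 -0.014 0.14 0 0 0 0;-1 -0.014 0.14 0 0 0 0;-1 -0.014 0.14 0 0 0 0",
)

```text
clock: 30.6
position: [0.4986, 0.0975, 0.1381]
ee_rot: [-3.124, -0.328, -0.001]
force: [1.9, -0.9, 1.2]
width: 1.001
```

Call:
jog_arm(
  commands="-1 -0.018 0.14 0 0 0 0;-1 -0.018 0.14 0 0 0 0;-1 -0.018 0.14 0 0 0 0;-1 -0.018 0.14 0 0 0 0;-1 -0.018 0.1 0 0 0 0",
)

```text
clock: 31.1
position: [0.4711, 0.2971, 0.1379]
ee_rot: [-3.123, -0.332, -0.0]
force: [-0.1, -0.4, 0.6]
width: 0.999
```

Call:
jog_arm(
  commands="-1 -0.001 0.05 0 0 0 0;-1 0 0 0 0 0 0;-1 0 0 0 0 0 0;-1 0 0 0 0 0 0;-1 0 0 0 0 0 0",
)

```text
clock: 31.6
position: [0.4723, 0.307, 0.1381]
ee_rot: [3.124, 0.324, 0.0]
force: [-0.1, -0.4, 1.0]
width: 1.001
```

```bash
python3 caps2.py
```

```text
{'clock': 31.6, 'joints': [-0.986, 0.416, 0.43, 1.835, -0.21, 0.936, -0.256], 'dq': [-0.004, 0.001, -0.009, -0.004, -0.003, -0.002, -0.001], 'joint_efforts': [-0.191, -57.419, 6.142, -27.366, -0.052, 0.018, 0.014], 'position': [0.472, 0.307, 0.138], 'ee_rot': [3.124, 0.324, 0.0], 'force': [-0.121, -0.442, 0.992], 'ft_torque': [-0.087, 0.013, -0.014], 'width': 1.001}
wrist yellow 0.106 45 [0.472  0.303  0.1041] [0.029 0.017 0.004] 0.1054
wrist green 0.106 1642 [0.472  0.3097 0.1047] [0.029 0.028 0.005] 0.1059
side red 0.096 178 [ 0.5222 -0.1928  0.0957] [0.03  0.029 0.007] 0.0985
side yellow 0.096 201 [ 0.5342 -0.2492  0.0958] [0.031 0.029 0.008] 0.0982
side green 0.106 58 [0.4728 0.305  0.1063] [0.026 0.029 0.007] 0.1091
side blue 0.096 157 [ 0.5088 -0.1331  0.0957] [0.028 0.032 0.007] 0.0984
```

Call:
jog_arm(
  commands="-1 0 0.002 0 0 0 0;-1 0 0 -0.1 0 0 0;-1 0 0 -0.12 0 0 0;-1 0 0 -0.11 0 0 0;0 0 0 -0.043 0 0 0",
)

```text
clock: 32.2
position: [0.4701, 0.3084, 0.0234]
ee_rot: [3.122, 0.328, -0.005]
force: [0.1, -0.8, 0.2]
width: 0.957
```

Call:
jog_arm(
  commands="1 0 0 0 0 0 0;1 0 0 0 0 0 0;1 0 0 0 0 0 0;1 0 0 0 0 0 0;1 0 0 0 0 0 0",
)

```text
clock: 32.7
position: [0.4722, 0.3099, 0.027]
ee_rot: [-3.123, -0.328, -0.002]
force: [-0.9, -0.8, 0.3]
width: 0.528
```

Call:
jog_arm(
  commands="1 0 0 0 0 0 0;1 0 0 0 0 0 0;1 0 0 0 0 0 0;1 0 0 0 0 0 0;1 0 0 0 0 0 0",
)

```text
clock: 33.2
position: [0.4719, 0.3097, 0.0263]
ee_rot: [-3.124, -0.328, -0.001]
force: [-0.7, 0.6, 5.6]
width: 0.39
```

Call:
jog_arm(
  commands="1 0 0 0.06 0 0 0;1 0 0 0.1 0 0 0;1 0 0 0.11 0 0 0;1 0 0 0.11 0 0 0;1 0.015 -0.1 0 0 0 0",
)

```text
clock: 33.7
position: [0.4775, 0.2847, 0.1437]
ee_rot: [-3.118, -0.337, -0.009]
force: [0.8, -0.3, -0.9]
width: 0.387
```

Call:
jog_arm(
  commands="1 0.015 -0.13 0 0 0 0;1 0.015 -0.13 0 0 0 0;1 0.015 -0.13 0 0 0 0;1 0.015 -0.13 0 0 0 0;1 0.015 -0.13 0 0 0 0",
)

```text
clock: 34.2
position: [0.4983, 0.0829, 0.1398]
ee_rot: [3.124, 0.328, -0.001]
force: [1.0, 0.3, -1.4]
width: 0.39
```

Call:
jog_arm(
  commands="1 0.015 -0.13 0 0 0 0;1 0.015 -0.13 0 0 0 0;1 0.015 -0.13 0 0 0 0;1 0.015 -0.13 0 0 0 0;1 0.015 -0.13 0 0 0 0",
)

```text
clock: 34.7
position: [0.5208, -0.112, 0.1398]
ee_rot: [-3.124, -0.328, 0.001]
force: [0.2, 1.2, -1.4]
width: 0.387
```

Call:
jog_arm(
  commands="1 0.016 -0.13 0 0 0 0;1 0.016 -0.13 0 0 0 0;1 0.016 -0.13 0 0 0 0;1 0.016 -0.13 0 0 0 0;1 0.016 -0.1 0 0 0 0",
)

```text
clock: 35.2
position: [0.5444, -0.2992, 0.1396]
ee_rot: [3.124, 0.325, -0.001]
force: [-0.1, -1.0, -0.4]
width: 0.387
```

Call:
jog_arm(
  commands="1 0.002 -0.04 0 0 0 0;1 0 0 0 0 0 0;1 0 0 0 0 0 0;1 0 0 -0.08 0 0 0;1 0 0 -0.1 0 0 0",
)

```text
clock: 35.7
position: [0.5475, -0.3064, 0.0867]
ee_rot: [3.124, 0.332, 0.005]
force: [1.2, 0.1, -1.9]
width: 0.383
```

Call:
jog_arm(
  commands="1 0 0 -0.12 0 0 0;1 0 0 -0.08 0 0 0;1 0 0 -0.02 0 0 0;1 0 0 -0.004 0 0 0;1 0 0 0 0 0 0",
)

```text
clock: 36.2
position: [0.5467, -0.3081, 0.02]
ee_rot: [3.124, 0.329, 0.002]
force: [-0.4, 0.6, -0.5]
width: 0.385
```

Call:
jog_arm(
  commands="1 -0.002 0 -0.005 0 0 0;1 0 0 -0.004 0 0 0;1 0 0 -0.002 0 0 0;1 0 0 0 0 0 0;1 0 0 0 0 0 0",
)

```text
clock: 36.7
position: [0.5457, -0.3087, 0.0164]
ee_rot: [3.124, 0.328, 0.002]
force: [-0.9, 1.2, 6.3]
width: 0.385
```

Call:
jog_arm(
  commands="0.15 0 0 0 0 0 0;0.05 0 0 0 0 0 0;-0.2 0 0 0 0 0 0;-0.4 0 0 0 0 0 0;-1 0 0 0 0 0 0",
)

```text
clock: 37.2
position: [0.5452, -0.3085, 0.0155]
ee_rot: [-3.124, -0.328, 0.0]
force: [-1.2, -0.4, -0.0]
width: 0.686
```

Call:
jog_arm(
  commands="-1 0 0 0.06 0 0 0;-1 0 0 0.12 0 0 0;-1 0 0 0.12 0 0 0;-1 0 0 0.14 0 0 0;-1 0 0 0.14 0 0 0",
)

```text
clock: 37.7
position: [0.5448, -0.3084, 0.191]
ee_rot: [-3.124, -0.328, 0.001]
force: [-0.3, -1.1, -0.2]
width: 0.993
```

Call:
jog_arm(
  commands="-1 -0.02 0.14 0 0 0 0;-1 -0.02 0.14 0 0 0 0;-1 -0.02 0.14 0 0 0 0;-1 -0.02 0.14 0 0 0 0;-1 -0.02 0.14 0 0 0 0",
)

```text
clock: 38.2
position: [0.5147, -0.0969, 0.1896]
ee_rot: [-3.124, -0.328, -0.001]
force: [0.3, -0.3, 0.4]
width: 1.0
```

Call:
jog_arm(
  commands="-1 -0.02 0.14 0 0 0 0;-1 -0.02 0.14 0 0 0 0;-1 -0.02 0.14 0 0 0 0;-1 -0.02 0.14 0 0 0 0;-1 0 0 0 0 0 0",
)

```text
clock: 38.7
position: [0.4901, 0.0761, 0.1893]
ee_rot: [-3.12, -0.342, 0.001]
force: [0.2, 0.3, 0.6]
width: 1.0
```

```bash
python3 caps2.py; python3 - <<'E'
from h import *
b=shot('side');t=shot('top')
x=cloud(t);hsv=cv2.cvtColor(t['pixels'],cv2.COLOR_RGB2HSV);H=hsv[...,0];S=hsv[...,1]>90
for n,m in (('red',(H<10)|(H>170)),('yellow',(H>15)&(H<34)),('green',(H>45)&(H<85)),('blue',(H>100)&(H<128))):
    q=x[m&S&(abs(x[...,2]-.096)<.006)&(x[...,1]<-.05)];
    if len(q): print('top',n,len(q),((q.min(0)+q.max(0))/2).round(4))
cv2.imwrite('pics/p8.png',np.hstack([cv2.resize(b['pixels'][180:360,240:420,::-1],(400,400)),cv2.resize(t['pixels'][165:275,290:440,::-1],(400,400))]))
E
```

```text
{'clock': 38.7, 'joints': [-0.648, 0.246, 0.479, 1.929, -0.137, 0.997, 0.112], 'dq': [0.061, 0.001, 0.078, 0.006, 0.024, -0.0, 0.087], 'joint_efforts': [-1.424, -45.548, 3.396, -28.847, -0.066, 0.088, -1.539], 'position': [0.49, 0.076, 0.189], 'ee_rot': [-3.12, -0.342, 0.001], 'force': [0.241, 0.332, 0.583], 'ft_torque': [-0.102, 0.046, 0.002], 'width': 1.0}
side red 0.096 181 [ 0.5219 -0.1931  0.096 ] [0.028 0.031 0.007] 0.0984
side yellow 0.096 198 [ 0.5337 -0.2494  0.0957] [0.03  0.03  0.007] 0.0983
side green 0.096 220 [ 0.5464 -0.3095  0.0959] [0.029 0.028 0.007] 0.0983
side blue 0.096 152 [ 0.5084 -0.1333  0.096 ] [0.03  0.03  0.008] 0.0983
top red 145 [ 0.5198 -0.1886  0.0956]
top yellow 142 [ 0.5319 -0.246   0.0962]
top green 139 [ 0.5439 -0.3049  0.0956]
top blue 133 [ 0.5077 -0.1301  0.0959]
```

View pics/p8.png

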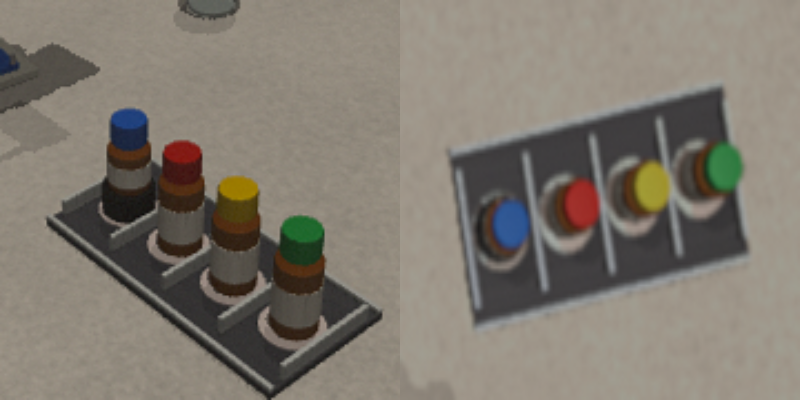

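The side and top views show all four bottles upright on their marks, in the order blue on the spacer, red, yellow, green from left to right. The side and top offsets from the marks have opposite signs, so they average to about 1.5 mm or less. The gripper is clear, so I'm handing in.

```bash
python3 -c "
from h import *
arm.sign_off();st()"
```

```text
the job is handed in; nothing more can be done
the job is handed in; nothing more can be done
```

The job is done and handed in at about 39 s of the 134 s allowed. The spacer lies flat in the left-hand lane with the blue bottle standing on it. Red, yellow and green follow in the next lanes to the right, which is the reverse of the starting order.

- **Spacer grasp:** the first grasp closed on nothing and the spacer did not move. The cameras showed the fingertips about 22 mm above the reported TCP. I corrected for that, and every later grasp and placing worked first time.
- **Last checks:** all four caps measured level at z ≈ 0.096 m, which matches upright bottles, and the blue one level with the rest. The gripper was open and clear of everything.
- **Where the cameras disagreed:** side and top differ by about 2–5 mm in position. The side view puts the bottles 1–4 mm to the right of their marks and the top view 1–3 mm to the left. The average is within about 1.5 mm of centre, but I could not pin it down more closely.
- **Small readings:** the wrist showed about 6 N upward while gripping each bottle and as green touched down, far below the limits.
- **Not re-measured:** nothing came near the beaker, wash bottle or timer, but I did not measure their positions again at the end.

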